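# Free a trimmed moulding: slacken the left-hand clamp nut and take out the slotted washer

### The job

The teal moulding on the trimming turntable is finished and must be freed. Slacken the hexagon clamp nut on its stud: the thread is left-handed, so it loosens clockwise; feel the table's play run out and the nut give, never force it tighter or wrench it against its end stop so that the lock slips. Once the nut has risen clear of the slotted washer, draw the washer out sideways by its orange fin without forcing it, and lay it flat in the blue tray, leaving the moulding seated, the slackened nut on the stud and everything else undisturbed.

Things in the scene. Friction and masses are not known exactly. Their poses are not given: they have to be found in the camera images.
- turntable: Hand-turned trimming turntable bolted to the bench: fixed green base 150 mm across, 48 mm high; origin at the centre of its underside, z up. On it an aluminium table 120 mm across with an upright 16 mm stud, 150 mm above the bench. Its lock has play: table, moulding, washer and nut together turn easily (0.05 N m) by an unknown 0.1 to 1.8 rad clockwise before it holds; only then does the nut turn on the stud.
- lockring (a joint): Dark lock ring between base and table, rad, clockwise positive, 0 at the start. It is gripped in the base by friction and takes the torque once the table's play has run out; it slips above 0.5 N m, as when the nut is forced tighter or wrenched against its end stop. It must not slip.
- seat (a point): Point fixed on the stud's axis at the top of the aluminium table, where the moulding's underside rests, 62 mm above the bench; z up.
- nut_center (a point): Centre of the hexagon of the steel clamp nut (red line): 24 mm across flats, 30 mm tall, this point half-way up; x axis square to a flat, flats every 60 degrees; z up. Below it a round collar, 31 mm across, 6 mm high. LEFT-HAND thread: seen from above clockwise loosens and lifts it 10 mm a turn, anticlockwise tightens. It is tight: 0.3 N m loosens it (rising, it pushes the fingers up); tightening it goes solid.
- nut: The same nut; origin on the axis at the underside of the collar, 21 mm below the hexagon's centre and 30 mm above seat when tight. Then the collar sits 3 mm deep in the washer's recess, so the washer is free once the nut has risen over 3 mm (0.3 turn on the stud); 3.5 mm (0.35 turn) is right. A cap on the stud stops it at 4.1 mm of rise (0.41 turn) and keeps it on.
- washer_center (a point): Centre of the round part of the slotted (C-shaped) dark steel washer, half-way up (4 mm above its underside): 60 mm across, 8 mm thick. x points to the grip fin, z up; the 18 mm slot runs from the centre out to the -x side. Round recess in its top 35 mm wide, 4 mm deep. It lies on the moulding's hub, underside 25 mm above seat, stud in the slot.
- washer: The same washer, 0.11 to 0.18 kg; origin at the centre of the round part's underside, same axes. It comes out only along its own +x, level, some 45 mm to clear the stud.
- washer_fin (a point): Centre of the washer's upright orange grip fin, 58 mm along the washer's x from its centre: 24 mm long (x), 10 mm thick (y), 36 mm tall; it stands on an arm 12 mm wide, 8 mm thick. The fin's foot is 17 mm, the washer's underside 25 mm below this point; beside it there is free space down to the moulding's flange, about 30 mm below. x along the washer's x, z up.
- moulding: Teal round plastic moulding on the turntable, 0.12 kg: flange 116 mm across and 10 mm thick with ribs up to 19 mm above its underside, hub 72 mm across and 25 mm high, 36 mm bore; origin at the centre of its underside, z up.
- tray: Shallow blue open tray fixed on the bench, 190 x 150 mm outside, 28 mm high, walls 4 mm, floor 4 mm; origin at the centre of its underside, x along its long side, z up. Stands left or right of the turntable.
- partsbin: White open bin fixed on the bench with teal clips, 190 x 150 x 60 mm high; origin at the centre of its underside. Stands on the other side of the turntable from the tray.
- clip_a: Bystander: teal moulded clip on the orange mat, 46 x 30 x 16 mm; origin at its underside.
- clip_b: Bystander: green moulded clip on the orange mat, 46 x 30 x 16 mm; origin at its underside.
- spare: Bystander: second teal moulding, the same as the clamped one, lying on the orange mat; origin at the centre of its underside.
- knife: Bystander: trimming knife on the orange mat, 180 mm long along its x, 16 mm wide, 14 mm high; origin at its underside.
- file: Bystander: flat file with a wooden handle, 260 mm long along its x, 22 mm high; origin at its underside.
- tape: Bystander: roll of paper tape, 90 mm across, 24 mm high; origin at the centre of its underside.
- spray: Bystander: blue can, 56 mm across, 150 mm high; origin at the centre of its underside.
- block: Bystander: paper-wrapped work block, 150 x 55 x 45 mm; origin at the centre of its underside.
Things that resemble listed ones, but are neither listed nor needed, are in the scene too. Leave any purple look-alike of the turntable alone.

How it is judged:
By the outcome, as a careful person would: the job done as asked, in the order asked, and still so for the second after the job is handed in, with the robot touching nothing.
It also fails if it takes over 64 s, if anything falls off the work surface, if the arm or the gripper's body presses on something with over 40 N, if the wrist force passes 120 N, or if a joint passes its speed limit or range.

### The arm

A 6-joint arm with a two-finger parallel gripper is mounted at the origin on the work surface. World frame = base frame: x ahead of the robot, y to its left, z up, the work surface at z = 0. Lengths are in m, angles in rad, forces in N, time in s.
With the tool pointing down it reaches from about 0.375 to 0.975 m from the base axis. Payload 3.8 kg.
Tool frame: the origin (TCP) lies at the very end of the fingers, on their centre line; the grasp point (between the pads) lies 19 mm behind it; z points along the fingers, y is the line along which they close (so a half turn about z gives the same grasp; the last joint's range is limited). The gripper opens to 85 mm and grips with 20 to 120 N. Pads are 22 mm wide; open, the fingers measure 114 mm over their backs; the gripper's body (76 mm by 85 mm) begins 54 mm behind the grasp point. The pads swing forward as they close: fully open they stand 13 mm farther back than shut.
Start: joints at [1.311, 0.264, 1.604, -0, 1.274, -0.037], TCP at [0.149, 0.658, 0.231] pointing down, gripper open.
Joint ranges: [-2.63, 2.63], [-0.94, 2.18], [0.31, 2.57], [-1.31, 4.45], [0, 2.66], [-2.55, 2.55]. Speed limits (rad/s): [2.57, 2.57, 3.14, 3.14, 3.14, 3.14].

### API

Orientations are given as a rotation vector (axis times angle).
In Python, from workcell import monitor, viewer, job gives the robot as it stands. The module is installed in compiled form; this text tells all that it offers.
- The arm moves only by the tool step_arm, never from a script. Its argument "series" is one flat list of numbers, 4 for each row, row after row: the shift along the tool's x, y, z in m, then the turn about the tool's z in rad. A call has 1 to 8 rows; each row is the pose to reach, as a shift and turn from the pose commanded when the call began, along the tool's axes at that moment; what a row does not reach only later rows make up. A row lasts 1/8 s, in which the tool goes at most 62.5 mm and 10.7 degrees, less where a joint would pass 70% of its speed; a pose out of reach is approached as far as the arm can. A call with a gripper value outside its range is refused whole. "gripper" is the opening, from 0 (shut) to 1 (fully open), set as the call begins (left out, the last holds). The fingers move at their own pace and stop on an object; "newtons" is the grip in N (left out, the last holds). Time passes only in rows, so rows that repeat a pose let the fingers close. It gives the time, the measured TCP pose, the force, the opening and the grip force at its end, in the units of the state.
- monitor.read_state(): the state, without advancing time (a new reading comes with each control period).
- viewer.read_camera(name): name is "side" or "top"; returns a dict with "image" (400x640x3 uint8, red, green, blue), "intrinsics" (3x3 intrinsics, pixels), "T" (4x4, takes a point from camera to world coordinates). Camera axes: x right, y up, looking along -z (the intrinsics and any distortion apply to the point x, -y, -z); pixel columns grow to the right and rows downward; lengths in m; the calibration is good to about 2 mm. A picture is of the moment at which its call begins. There is no depth.
- job.finish_job(): hands the job in; it is judged then, once.
Trained networks look in a picture, given as the dict that the camera call returned (one of the last four; its "shot" number tells which), for a name from the list of things; names that differ only in an ending like _2 or _b are one class to them, and where a whole thing is asked for, a point or a joint stands for the part that bears it (a point fixed in the world has none). Each returns a list of dicts, best first, with "score" (0 to 1); they miss things now and then, are a little off and sometimes report something else, mostly with a low value. They report only what shows in the picture. A call takes as long as a camera call. They do not tell look-alikes from the thing itself.
- viewer.boxes_of(picture, label): "extent" ([centre column, centre row, width, height] in pixels, round what is visible of it).
- viewer.spot_point(picture, label): "point" ([column, row] in pixels: a listed point, or the origin of a listed thing).
The state is a dict: "time": time; "q": joint angles; "joint_vel": joint speeds; "joint_torque": joint torques, N m; "tool_pos": TCP position; "tcp_rot": TCP orientation; "wrist_force": force on the tool from outside, world axes, zero at the start; "torque": the same for the moment, N m; "width": opening from 0.0 (shut) to 1.0 (fully open); "grip_force": force on a finger pad.
Only numpy, scipy, OpenCV 4.12 (cv2) and the standard library are available. Lean on these libraries where they do the work, as an engineer would, in place of code of your own. Each camera call takes 0.05 s, during which the arm holds its last target. There are 200 camera calls.

## Working session

There is one attempt and no reset: what is moved stays moved. The work goes in short steps, Python scripts to look and compute and a tool call to move; the robot and the scene stay as the last step left them, time stands still between calls to the robot, and variables do not carry over. Pictures are saved under pics/ and viewed, at most 12 in all, crops included, and the job is handed in when it is done.

Besides the shell and the picture viewer there is one more tool, called after "Emit:" as name(argument=value, ...), one argument or row to a line, values as JSON. step_arm: Moves the arm, as the interface text tells. Its arguments: {"type":"object","properties":{"series":{"type":"array"},"gripper":{"type":"number"},"newtons":{"type":"number"}},"required":["series"]}

```bash
mkdir -p pics; cat > h.py <<'E'
import numpy as np, cv2
from workcell import monitor, viewer, job
from scipy.spatial.transform import Rotation as R
def ray(p,uv):
    K=np.array(p["intrinsics"]);T=np.array(p["T"])
    d=np.linalg.inv(K)@[uv[0],uv[1],1]; d=np.array([d[0],-d[1],-d[2]])
    d=T[:3,:3]@d; return T[:3,3],d/np.linalg.norm(d)
def atz(p,uv,z):
    o,d=ray(p,uv); return o+d*(z-o[2])/d[2]
def tri(rs):
    A=np.zeros((3,3));b=np.zeros(3)
    for o,d in rs:
        M=np.eye(3)-np.outer(d,d);A+=M;b+=M@o
    x=np.linalg.solve(A,b); return x,max(np.linalg.norm((np.eye(3)-np.outer(d,d))@(x-o)) for o,d in rs)
def proj(p,X):
    T=np.linalg.inv(np.array(p["T"]));c=T[:3,:3]@X+T[:3,3];c=np.array(p["intrinsics"])@[c[0],-c[1],-c[2]];return c[:2]/c[2]
def save(p,n,crop=None,s=1):
    im=p["image"][:,:,::-1]
    if crop: a,b,c,d=crop; im=im[b:d,a:c]
    cv2.imwrite(f"pics/{n}.png",cv2.resize(im,None,fx=s,fy=s,interpolation=cv2.INTER_CUBIC))
E
python3 - <<'E'
from h import *
np.set_printoptions(precision=4,suppress=True)
P={n:viewer.read_camera(n) for n in("top","side")}
print({k:v for k,v in P["top"].items() if k!="image"}); print(P["side"]["T"])
print(monitor.read_state())
save(P["top"],"t0");save(P["side"],"s0")
for n,p in P.items():
  for l in["turntable","seat","nut_center","washer_center","washer_fin","tray","partsbin"]:
    print(n,l,[(np.round(r["point"],1).tolist(),round(r["score"],2)) for r in viewer.spot_point(p,l)][:4])
E
```

```text
{'intrinsics': array([[503.4016,   0.    , 325.0726],
       [  0.    , 503.4016, 204.2155],
       [  0.    ,   0.    ,   1.    ]]), 'T': array([[ 0.0132,  0.9972, -0.0732,  0.3673],
       [-0.9999,  0.0136,  0.0049,  0.0395],
       [ 0.0059,  0.0731,  0.9973,  1.6094],
       [ 0.    ,  0.    ,  0.    ,  1.    ]]), 'shot': 1}
[[ 0.8518  0.3291 -0.4076 -0.0465]
 [-0.5238  0.5316 -0.6656 -0.8775]
 [-0.0024  0.7804  0.6252  0.9273]
 [ 0.      0.      0.      1.    ]]
{'time': 0.1, 'q': array([ 1.3111,  0.2647,  1.6052,  0.    ,  1.2737, -0.0369]), 'joint_vel': array([ 0.0006, -0.002 , -0.0008,  0.0012,  0.0006,  0.0007]), 'joint_torque': array([  0.0012, -51.6709, -36.8591,   0.    ,   0.0063,  -0.    ]), 'tool_pos': array([0.149 , 0.6577, 0.2301]), 'tcp_rot': array([-0.3493, -3.1218,  0.0032]), 'wrist_force': array([0.1591, 0.4062, 0.186 ]), 'torque': array([ 0.025 , -0.0399, -0.0411]), 'grip_force': 0.0, 'width': 0.9974954638862783}
top turntable [([347.0, 174.7], 0.98), ([423.0, 295.8], 0.78), ([328.6, 247.1], 0.68)]
top seat [([324.5, 244.7], 0.9), ([344.1, 175.9], 0.85), ([426.6, 298.9], 0.67)]
top nut_center [([345.1, 170.8], 0.62), ([327.0, 244.7], 0.45), ([429.7, 299.5], 0.38)]
top washer_center [([345.7, 170.2], 0.62)]
top washer_fin [([328.4, 158.6], 0.64), ([359.3, 128.2], 0.64), ([503.2, 212.8], 0.6), ([249.0, 195.3], 0.35)]
top tray [([422.3, 189.5], 0.95)]
top partsbin [([248.6, 194.9], 0.94)]
side turntable [([345.6, 216.7], 0.89), ([285.1, 313.9], 0.84), ([282.1, 233.4], 0.78), ([348.4, 192.6], 0.62)]
side seat [([349.4, 205.6], 0.75), ([283.9, 219.4], 0.63), ([286.0, 304.7], 0.61)]
side nut_center [([348.0, 194.1], 0.54), ([284.5, 288.6], 0.5), ([282.5, 209.3], 0.39)]
side washer_center [([348.0, 199.4], 0.51), ([349.9, 202.3], 0.21)]
side washer_fin [([343.0, 187.8], 0.46)]
side tray [([378.3, 265.1], 0.76)]
side partsbin [([291.2, 187.6], 0.77)]
```

View pics/t0.png

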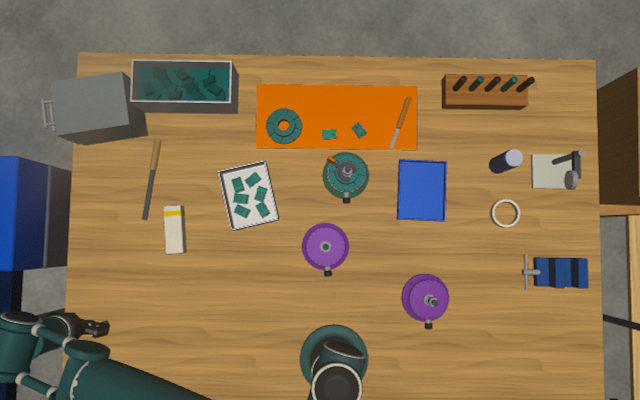

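View pics/s0.png

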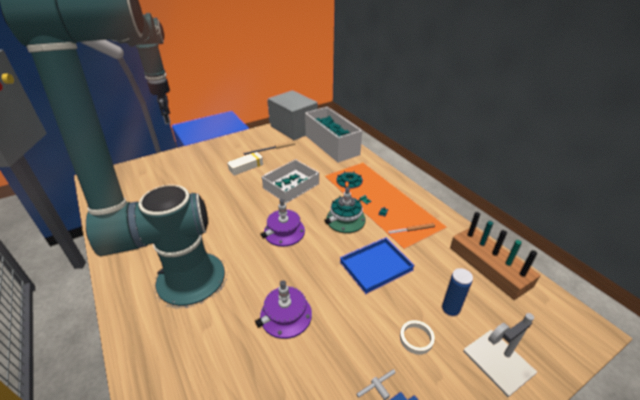

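The target is the teal/green turntable at top px (346,174), side px (348,205). The purple look-alikes at top (326,246) and (425,298) don't match the description. The tray is at (422,190) and the orange fin at about (331,158). I'll confirm this in a crop and triangulate.

```bash
python3 - <<'E'
from h import *
np.set_printoptions(precision=4,suppress=True)
t=viewer.read_camera("top");s=viewer.read_camera("side")
a=t["image"][135:215,305:405,::-1];b=s["image"][165:245,305:405,::-1]
cv2.imwrite("pics/c1.png",np.hstack([cv2.resize(x,(400,320),interpolation=cv2.INTER_CUBIC) for x in(a,b)]))
for l,u,v in[("nut",(345.1,170.8),(348,194.1)),("seat",(344.1,175.9),(349.4,205.6)),("wash",(345.7,170.2),(348,199.4)),("tt",(347,174.7),(345.6,216.7)),("tray",(422.3,189.5),(378.3,265.1))]:
  print(l,*tri([ray(t,u),ray(s,v)]))
print("tray z0",atz(t,(422.3,189.5),.004), "corners",[atz(t,c,.028)[:2] for c in((398,160),(446,160),(445,221),(397,219))])
for z in(.15,.12): print(atz(t,(346.5,170),z))
E
```

```text
nut [ 0.581  -0.0283  0.1194] 0.00406157722505248
seat [ 0.5788 -0.0315  0.0682] 0.011459725233151925
wash [ 0.5841 -0.0299  0.0953] 0.0016010601310530146
tt [ 0.5773 -0.0358  0.0202] 0.0019717295123157143
tray [ 0.5371 -0.2793  0.0079] 0.0008078928313054585
tray z0 [ 0.5368 -0.2797  0.004 ] corners [array([ 0.6273, -0.1978]), array([ 0.6294, -0.3503]), array([ 0.4356, -0.3463]), array([ 0.4399, -0.1951])]
[ 0.5756 -0.029   0.15  ]
[ 0.5799 -0.0304  0.12  ]
```

View pics/c1.png

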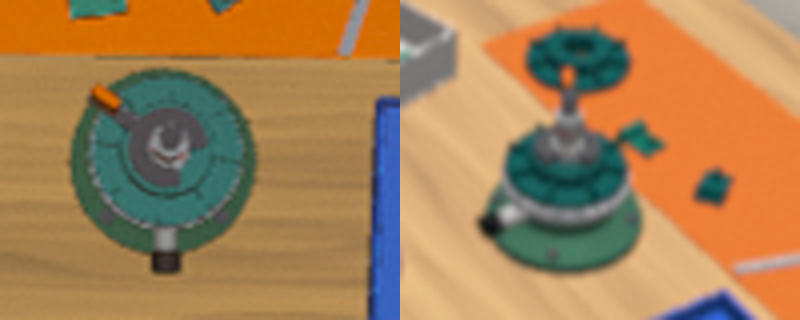

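The crop confirms it: green base, teal moulding, dark C-washer with the orange fin at crop (105,97), nut at (168,148). Next I'll refine the axis from ellipse fits and average the network results.

```bash
python3 - <<'E'
from h import *
np.set_printoptions(precision=4,suppress=True)
t=viewer.read_camera("top");s=viewer.read_camera("side")
def fit(p,box,z,H,S=60,V=(0,255),w=""):
    a,b,c,d=box;im=cv2.cvtColor(np.ascontiguousarray(p["image"][b:d,a:c]),cv2.COLOR_RGB2HSV)
    m=cv2.inRange(im,(H[0],S,V[0]),(H[1],255,V[1]))
    cs,_=cv2.findContours(m,cv2.RETR_EXTERNAL,cv2.CHAIN_APPROX_NONE)
    k=max(cs,key=cv2.contourArea);e=cv2.fitEllipse(cv2.convexHull(k));u=np.array(e[0])+(a,b)
    print(w,u,e[1],e[2],atz(p,u,z)); return u
box=(305,140,400,208)
fit(t,box,.048,(40,100),w="all top")
fit(t,box,.070,(78,100),w="teal top")
fit(t,box,.048,(50,77),w="green top")
im=cv2.cvtColor(np.ascontiguousarray(t["image"]),cv2.COLOR_RGB2HSV)
for q in((346,185),(326,170),(350,187)): print(q,im[q[1],q[0]])
m=cv2.inRange(im[140:208,305:400],(5,150,100),(20,255,255));m[:18-4]=0
ys,xs=np.nonzero(m);k=xs<40;print("fin px",[atz(t,(xs[k].mean()+305,ys[k].mean()+140),z)[:2] for z in(.112,.13)],k.sum(),xs[k].mean()+305,ys[k].mean()+140)
m=cv2.inRange(im,(100,150,80),(125,255,255));cs,_=cv2.findContours(m[140:235,390:460],cv2.RETR_EXTERNAL,2);k=max(cs,key=cv2.contourArea);e=cv2.minAreaRect(k);print("tray",e,atz(t,np.array(e[0])+(390,140),.02))
for X in[(.58,-.03,.113)]: print(proj(t,np.array(X)),proj(s,np.array(X)))
E
```

```text
all top [345.2686 174.8797] (45.48237609863281, 45.53170394897461) 85.52515411376953 [ 0.5747 -0.0301  0.048 ]
teal top [346.4765 172.2425] (36.65995788574219, 37.272953033447266) 90.64755249023438 [ 0.58   -0.0327  0.07  ]
green top [334.3133 179.058 ] (21.327367782592773, 36.45793151855469) 159.40338134765625 [0.5611 0.004  0.048 ]
(346, 185) [ 87 132 116]
(326, 170) [59 81 82]
(350, 187) [ 86 129 117]
fin px [array([0.6155, 0.0169]), array([0.6125, 0.0172])] 29 330.7586206896552 158.3793103448276
tray ((31.459491729736328, 49.71531677246094), (47.07386016845703, 59.367034912109375), 1.9091522693634033) [ 0.5344 -0.2738  0.02  ]
[346.2643 170.2836] [346.8344 195.9953]
```

```bash
cat >> h.py <<'E'
np.set_printoptions(precision=4,suppress=True)
def shift(X,s=None):
    s=s or monitor.read_state();r=R.from_rotvec(s["tcp_rot"]).as_matrix()
    return r.T@(np.array(X)-s["tool_pos"])
def yaw(s):  # heading of tool y in world, deg
    r=R.from_rotvec(s["tcp_rot"]).as_matrix();return np.degrees(np.arctan2(r[1,1],r[0,1]))
E
python3 -c "
from h import *
s=monitor.read_state();print(shift((.579,-.031,.20)),yaw(s),R.from_rotvec(s['tcp_rot']).as_matrix())"
```

```text
[-0.5716 -0.5773  0.0313] 77.23275412924801 [[-0.9753  0.221   0.    ]
 [ 0.221   0.9753  0.0001]
 [ 0.      0.0001 -1.    ]]
```

Emit:
step_arm(
  series=[-0.041,-0.041,0,0,-0.082,-0.083,0,0,-0.123,-0.124,0,0,-0.163,-0.165,0,0,-0.204,-0.206,0,0,-0.245,-0.247,0,0,-0.286,-0.289,0,0,-0.327,-0.33,0,0],
  gripper=0.5,
)

```text
time: 2.0
tool_pos: [0.3959, 0.2626, 0.2317]
tcp_rot: [0.349, 3.121, 0.001]
wrist_force: [0.5, 0.6, -0.2]
width: 0.496
grip_force: 0.0
```

Emit:
step_arm(
  series=[-0.041,-0.041,0,0,-0.082,-0.083,0,0,-0.123,-0.124,0.01,0,-0.163,-0.165,0.02,0,-0.204,-0.206,0.03,0,-0.245,-0.247,0.031,0,-0.245,-0.247,0.031,0,-0.245,-0.247,0.031,0],
)

```text
time: 3.0
tool_pos: [0.5792, -0.0307, 0.2001]
tcp_rot: [-0.351, -3.121, -0.001]
wrist_force: [0.0, 0.5, 0.5]
width: 0.505
grip_force: 0.0
```

```bash
python3 -c "
from h import *
s=monitor.read_state();print(s,shift((.579,-.031,.20)),yaw(s))
t=viewer.read_camera('top');c=viewer.read_camera('side')
a=t['image'][135:215,305:405,::-1];b=c['image'][145:225,305:405,::-1]
cv2.imwrite('pics/c2.png',np.hstack([cv2.resize(x,(400,320),interpolation=cv2.INTER_CUBIC) for x in(a,b)]))
for p in(t,c):print(proj(p,s['tool_pos']),proj(p,s['tool_pos']+[0,0,-.05]))
"
```

```text
{'time': 3.0, 'q': array([-0.0963,  0.1079,  1.8462,  0.0005,  1.1884, -1.4435]), 'joint_vel': array([ 0.0254, -0.0143,  0.0142, -0.0001, -0.002 , -0.0035]), 'joint_torque': array([ -0.9419, -41.2755, -36.08  ,  -0.0797,  -0.0656,  -0.0059]), 'tool_pos': array([ 0.5792, -0.0307,  0.2001]), 'tcp_rot': array([-0.3506, -3.1211, -0.0008]), 'wrist_force': array([0.0208, 0.4545, 0.5086]), 'torque': array([ 0.0248,  0.0418, -0.023 ]), 'grip_force': 0.0, 'width': 0.5051988207508339} [ 0.0001 -0.0003  0.0001] 77.1815169441437
[347.9992 166.2493] [347.1216 168.7876]
[347.7871 176.2317] [347.1878 187.8867]
```

View pics/c2.png

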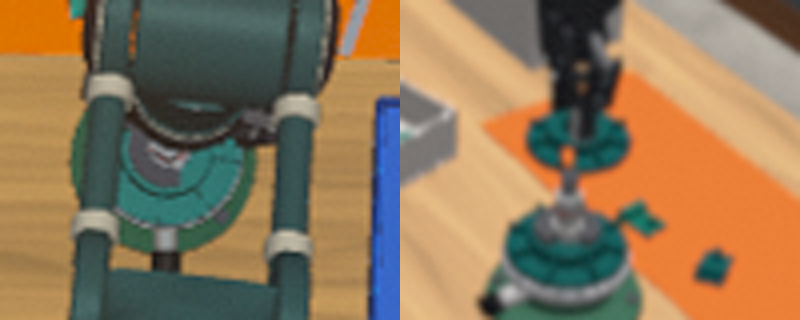

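Side view: stud tip at px (347.5,187.5), predicted (347.2,187.9), so the axis estimate holds. I'll turn back 0.5 rad to gain clockwise range and descend.

Emit:
step_arm(
  series=[0,0,0.01,-0.17,0,0,0.02,-0.34,0,0,0.035,-0.5,0,0,0.05,-0.5,0,0,0.06,-0.5,0,0,0.07,-0.5,0,0,0.075,-0.5],
  gripper=0.48,
  newtons=20,
)

```text
time: 3.98
tool_pos: [0.5792, -0.0307, 0.1245]
tcp_rot: [0.433, -3.111, -0.0]
wrist_force: [0.1, -0.4, 0.6]
width: 0.482
grip_force: 0.0
```

Emit:
step_arm(
  series=[0,0,0.008,0,0,0,0.015,0,0,0,0.02,0,0,0,0.024,0,0,0,0.024,0],
)

```text
time: 4.6
tool_pos: [0.5793, -0.0308, 0.1009]
tcp_rot: [0.434, -3.111, -0.0]
wrist_force: [-0.6, -0.4, -0.1]
width: 0.485
grip_force: 0.0
```

Emit:
step_arm(
  series=[0,0,0,0,0,0,0,0,0,0,0,0,0,0,0,0],
  gripper=0.2,
)

```text
time: 5.1
tool_pos: [0.5797, -0.0308, 0.1015]
tcp_rot: [-0.434, 3.111, -0.0]
wrist_force: [-0.4, -1.1, -0.4]
width: 0.305
grip_force: 19.9
```

```bash
python3 -c "
from h import *
s=monitor.read_state();print(s,yaw(s),s['width']*85)"
```

```text
{'time': 5.1, 'q': array([-0.096 ,  0.2012,  1.9344,  0.    ,  1.0056, -1.944 ]), 'joint_vel': array([-0.0005, -0.0006,  0.0005,  0.0017, -0.0016,  0.001 ]), 'joint_torque': array([  0.0016, -43.1976, -32.176 ,  -0.0442,  -0.1135,  -0.0442]), 'tool_pos': array([ 0.5797, -0.0308,  0.1015]), 'tcp_rot': array([-0.4339,  3.1111, -0.0001]), 'wrist_force': array([-0.3592, -1.1224, -0.4194]), 'torque': array([ 0.0049,  0.0351, -0.0819]), 'grip_force': 19.85313344746828, 'width': 0.30525102323697395} 105.88047468730782 25.946336975142785
```

Emit:
step_arm(
  series=[0,0,0,0.05,0,0,0,0.1,0,0,0,0.15,0,0,0,0.2,0,0,0,0.2],
)

```text
time: 5.72
tool_pos: [0.5797, -0.031, 0.1015]
tcp_rot: [-0.122, 3.139, -0.0]
wrist_force: [-0.5, -1.0, 0.6]
width: 0.309
grip_force: 20.4
```

```bash
python3 -c "
from h import *
s=monitor.read_state();print(s['q'],s['torque'],s['wrist_force'],yaw(s),s['width']*85,s['grip_force'])"
```

```text
[-0.0961  0.2012  1.9344 -0.0003  1.0055 -1.7445] [-0.0723  0.039   0.0057] [-0.5171 -1.0086  0.6118] 94.4534541115251 26.283036283229606 20.423968993127346
```

Emit:
step_arm(
  series=[0,0,0,0,0,0,0,-0.09,0,0,0,-0.17],
  gripper=0.42,
)

```text
time: 6.1
tool_pos: [0.5794, -0.0307, 0.1011]
tcp_rot: [0.393, -3.117, -0.0]
wrist_force: [0.0, 0.8, -0.3]
width: 0.42
grip_force: 0.0
```

Emit:
step_arm(
  series=[0,0,0,0,0,0,0,0,0,0,0,0,0,0,0,0],
  gripper=0.2,
)

```text
time: 6.6
tool_pos: [0.5795, -0.0309, 0.1013]
tcp_rot: [0.387, -3.118, 0.0]
wrist_force: [0.7, -0.8, -0.1]
width: 0.311
grip_force: 19.7
```

```bash
python3 -c "
from h import *
s=monitor.read_state();print(s['q'],s['torque'],s['wrist_force'],yaw(s),s['width']*85,s['grip_force'])"
```

```text
[-0.0961  0.2014  1.9347 -0.0001  1.0055 -1.9137] [-0.1708 -0.0008  0.0098] [ 0.7019 -0.7875 -0.1188] 104.14776320101596 26.47300428009265 19.73184484988451
```

Emit:
step_arm(
  series=[0,0,0,0,0,0,0,0.18,0,0,0,0.35],
  gripper=0.42,
)

```text
time: 6.98
tool_pos: [0.5796, -0.0307, 0.1012]
tcp_rot: [0.171, 3.137, 0.0]
wrist_force: [0.8, 0.2, 0.2]
width: 0.42
grip_force: 0.0
```

Emit:
step_arm(
  series=[0,0,0,0,0,0,0,0,0,0,0,0,0,0,0,0],
  gripper=0.2,
)

```text
time: 7.48
tool_pos: [0.5795, -0.031, 0.1014]
tcp_rot: [-0.16, -3.137, 0.001]
wrist_force: [-0.4, -2.1, 0.7]
width: 0.295
grip_force: 19.7
```

```bash
python3 -c "
from h import *
t=viewer.read_camera('top')
w=[]
for i in range(6):
  s=monitor.read_state();w.append(s['width']*85);viewer.read_camera('top')
print(w,s['q'],s['torque'],s['wrist_force'],yaw(s))
im=cv2.cvtColor(np.ascontiguousarray(t['image']),cv2.COLOR_RGB2HSV)
for p,z in((t,.112),):
  m=cv2.inRange(im,(5,150,100),(20,255,255))[152:200,305:400];ys,xs=np.nonzero(m);print(len(xs),np.c_[xs+305,ys+152].mean(0))
save(t,'t3',(296,130,396,205),4)
"
```

```text
[25.167100031551136, 25.04955469855215, 24.99932686639034, 24.87567052516404, 25.09187624575351, 24.870597907599294] [-0.0962  0.2013  1.9346 -0.0004  1.0057 -1.5642] [-0.4794  0.1698  0.046 ] [-1.133  -3.0697  2.3324] 84.12166806878434
0 [nan nan]<string>:10: RuntimeWarning: Mean of empty slice.
  ret = um.true_divide(
```

Emit:
step_arm(
  series=[0,0,0,0,0,0,0,0.1,0,0,0,0.2],
  gripper=0.42,
)

```text
time: 8.2
tool_pos: [0.5795, -0.0301, 0.1009]
tcp_rot: [-0.479, -3.105, -0.002]
wrist_force: [-0.8, -0.6, 0.4]
width: 0.423
grip_force: 0.0
```

Emit:
step_arm(
  series=[0,0,0,0,0,0,0,0,0,0,0,0,0,0,0,0],
  gripper=0.2,
)

```text
time: 8.7
tool_pos: [0.5792, -0.031, 0.1012]
tcp_rot: [-0.473, -3.105, 0.001]
wrist_force: [-2.8, -2.9, 2.3]
width: 0.277
grip_force: 21.3
```

Emit:
step_arm(
  series=[0,0,0,0,0,0,0,0,0,0,0,0],
  gripper=0.2,
  newtons=60,
)

```text
time: 9.07
tool_pos: [0.5793, -0.031, 0.1013]
tcp_rot: [-0.473, -3.105, 0.001]
wrist_force: [-3.8, -3.2, 2.7]
width: 0.267
grip_force: 60.8
```

```bash
python3 -c "
from h import *
w=[]
for i in range(4):
  s=monitor.read_state();w.append(np.r_[s['width']*85,s['grip_force'],s['torque'],s['wrist_force'],yaw(s)]);t=viewer.read_camera('top')
print(np.array(w),s['q'])
"
```

```text
[[22.6742 60.7797 -0.6101  0.6282  0.0616 -3.7507 -3.2196  2.6964 72.6603]
 [22.5885 60.7792 -0.6713  0.5528  0.0789 -3.8675 -3.7989  3.0955 72.6592]
 [22.9482 60.7783 -0.5978  0.5754  0.0131 -3.3534 -4.1592  3.3962 72.6635]
 [22.5948 60.7783 -0.618   0.5348  0.034  -3.8232 -3.4937  3.9758 72.6616]] [-0.0962  0.2013  1.9348 -0.0004  1.0061 -1.3641]
```

View pics/t3.png

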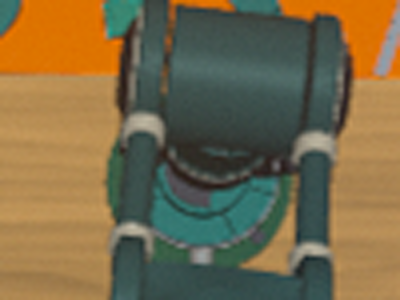

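Widths 26.1, 26.5, 25.0, 23.5 then 22.7 show the pads now seated on the flats. I'll turn clockwise and watch the moment.

```bash
cat > rd.py <<'E'
from h import *
w=[]
for i in range(3):
  s=monitor.read_state();w.append(np.r_[s['torque'],s['wrist_force'],s['width']*85]);c=viewer.read_camera('side')
print(np.mean(w,0),"q6 %.4f yaw %.2f t %.2f"%(s['q'][5],yaw(s),s['time']),s['tool_pos'],s['grip_force'],s['joint_torque'][5])
im=cv2.cvtColor(np.ascontiguousarray(c['image']),cv2.COLOR_RGB2HSV)
m=cv2.inRange(im,(5,170,120),(20,255,255))[180:215,325:373];ys,xs=np.nonzero(m);print('orange',len(xs),np.c_[xs+325,ys+180].mean(0) if len(xs) else '')
E
python3 rd.py
```

```text
[-0.6114  0.552   0.0051 -3.0018 -3.5718  3.4342 22.7577] q6 -1.3642 yaw 72.66 t 9.38 [ 0.5793 -0.031   0.1013] 60.77834149764385 0.04210211453028023
orange 406 [362.6724 193.7365]
```

Emit:
step_arm(
  series=[0,0,0,0.07,0,0,0,0.14,0,0,0,0.2],
)

```text
time: 9.8
tool_pos: [0.5793, -0.0311, 0.1014]
tcp_rot: [-0.783, -3.042, 0.001]
wrist_force: [-4.6, -4.7, 3.7]
width: 0.268
grip_force: 61.2
```

```bash
python3 rd.py
```

```text
[-0.637   0.6242  0.2709 -4.0027 -4.0613  3.8843 22.778 ] q6 -1.1634 yaw 61.17 t 9.90 [ 0.5793 -0.0311  0.1014] 60.999188018613495 0.4115173313766718
orange 437 [361.7941 193.4989]
```

Emit:
step_arm(
  series=[0,0,0,0.07,0,0,0,0.14,0,0,0,0.2],
)

```text
time: 10.32
tool_pos: [0.5793, -0.0311, 0.1017]
tcp_rot: [-1.083, -2.949, 0.001]
wrist_force: [-4.6, -4.8, 5.4]
width: 0.269
grip_force: 61.4
```

```bash
python3 rd.py
```

```text
[-0.6543  0.7586  0.2512 -4.4848 -4.5563  5.4623 22.7126] q6 -0.9634 yaw 49.72 t 10.43 [ 0.5793 -0.0311  0.1017] 61.20681003550999 0.41517237201333046
orange 430 [362.114  193.5721]
```

The moment holds at about 0.27 N m while Fz rises, so the play has run out and the nut is giving, starting near q6 = -1.23. I'll continue to about 0.97, lifting with the thread.

Emit:
step_arm(
  series=[0,0,-0.0005,0.09,0,0,-0.0007,0.18,0,0,-0.0008,0.27,0,0,-0.001,0.36,0,0,-0.0011,0.45,0,0,-0.0013,0.54,0,0,-0.0014,0.63,0,0,-0.0015,0.7],
)

```text
time: 11.48
tool_pos: [0.579, -0.0313, 0.1029]
tcp_rot: [-2.029, -2.399, 0.002]
wrist_force: [-4.5, -4.6, 4.1]
width: 0.267
grip_force: 61.2
```

```bash
python3 rd.py
```

```text
[-0.7886  0.6867  0.2181 -4.3684 -4.5498  4.2299 22.5486] q6 -0.2633 yaw 9.61 t 11.57 [ 0.579  -0.0313  0.1029] 60.9843410452595 0.4322609771043062
orange 384 [364.5573 194.3125]
```

Emit:
step_arm(
  series=[0,0,-0.0001,0.09,0,0,-0.0003,0.18,0,0,-0.0004,0.27,0,0,-0.0006,0.36,0,0,-0.0007,0.45,0,0,-0.0009,0.54,0,0,-0.001,0.63,0,0,-0.0011,0.7],
)

```text
time: 12.62
tool_pos: [0.5788, -0.0313, 0.104]
tcp_rot: [2.728, 1.558, -0.003]
wrist_force: [-5.5, -4.3, 4.2]
width: 0.267
grip_force: 61.3
```

```bash
python3 rd.py
```

```text
[-0.8532  0.8035  0.2024 -5.4232 -4.4389  4.4785 22.5975] q6 0.4368 yaw -30.50 t 12.72 [ 0.5788 -0.0313  0.1039] 61.055375526775606 0.43185177259147167
orange 345 [365.9507 195.4029]
```

Emit:
step_arm(
  series=[0,0,-0.0001,0.09,0,0,-0.0003,0.18,0,0,-0.0004,0.27,0,0,-0.0006,0.36,0,0,-0.0007,0.45,0,0,-0.0008,0.5,0,0,-0.0008,0.5],
)

```text
time: 13.65
tool_pos: [0.5786, -0.0312, 0.1047]
tcp_rot: [3.028, 0.837, -0.003]
wrist_force: [-5.4, -4.3, 3.6]
width: 0.266
grip_force: 61.1
```

```bash
python3 rd.py; python3 -c "
from h import *
c=viewer.read_camera('side');t=viewer.read_camera('top')
a=t['image'][135:215,305:405,::-1];b=c['image'][155:235,300:400,::-1]
cv2.imwrite('pics/c4.png',np.hstack([cv2.resize(x,(400,320),interpolation=cv2.INTER_CUBIC) for x in(a,b)]))
for p in(t,c):
  for l in('washer_fin','nut_center'):print(l,[(r['point'],r['score']) for r in viewer.spot_point(p,l)][:4])
"
```

```text
[-0.8149  0.8496  0.1112 -5.835  -4.3207  4.3843 22.5949] q6 0.9357 yaw -59.09 t 13.75 [ 0.5786 -0.0312  0.1047] 61.13357690308476 0.1402808865532279
orange 337 [365.4718 195.4303]
washer_fin []
nut_center [([176.3, 226.0], 0.71), ([428.3, 303.7], 0.55)]
washer_fin [([349.6, 187.7], 0.61), ([346.5, 204.5], 0.42)]
nut_center [([346.1, 194.3], 0.55), ([285.7, 288.4], 0.47), ([280.8, 209.4], 0.43)]
```

View pics/c4.png

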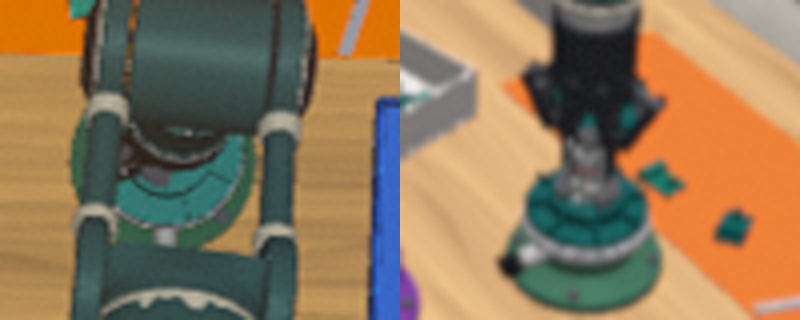

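Emit:
step_arm(
  series=[0,0,0,0,0,0,0,0,0,0,-0.02,0,0,0,-0.05,0,0,0,-0.1,0],
  gripper=0.46,
)

```text
time: 14.72
tool_pos: [0.5786, -0.0304, 0.2051]
tcp_rot: [-3.027, -0.836, 0.004]
wrist_force: [0.9, -0.3, 0.0]
width: 0.459
grip_force: 0.0
```

Emit:
step_arm(
  series=[0.025,-0.043,0,0,0.05,-0.086,0,0,0.077,-0.128,0,0,0.1,-0.17,0,0,0.1,-0.17,0,0],
)

```text
time: 15.35
tool_pos: [0.5784, 0.17, 0.2064]
tcp_rot: [-3.025, -0.843, -0.004]
wrist_force: [0.2, -0.8, 0.2]
width: 0.46
grip_force: 0.0
```

```bash
python3 -c "
from h import *
c=viewer.read_camera('side');t=viewer.read_camera('top')
a=t['image'][135:215,305:405,::-1];b=c['image'][155:235,300:400,::-1]
cv2.imwrite('pics/c5.png',np.hstack([cv2.resize(x,(400,320),interpolation=cv2.INTER_CUBIC) for x in(a,b)]))
for p in(t,c):
  for l in('washer_fin','nut_center','washer_center'):print(l,[(np.round(r['point'],1),round(r['score'],2)) for r in viewer.spot_point(p,l)][:3])
im=cv2.cvtColor(np.ascontiguousarray(t['image']),cv2.COLOR_RGB2HSV)
m=cv2.inRange(im,(5,150,100),(20,255,255))[151:200,305:372];n,lab,st,ce=cv2.connectedComponentsWithStats(m);print(st[1:],ce[1:]+[305,151])
for z in(.112,.13):print([atz(t,x+[305,151],z) for x in ce[1:]])
print(monitor.read_state()['q'])
"
```

```text
washer_fin [(array([344. , 175.5]), 0.7), (array([333.3, 151.8]), 0.47)]
nut_center [(array([325.1, 241.6]), 0.62), (array([346.6, 168.6]), 0.57), (array([430.4, 300.8]), 0.51)]
washer_center [(array([348.9, 172.1]), 0.66)]
washer_fin [(array([348.1, 185.3]), 0.65), (array([375.4, 264.5]), 0.59), (array([381.1, 211.7]), 0.4)]
nut_center [(array([284. , 288.2]), 0.69), (array([346.5, 193.3]), 0.64), (array([282.2, 208.8]), 0.45)]
washer_center [(array([347.4, 200. ]), 0.43)]
[[27  0  7  7 31]] [[335.0968 153.9677]]
[array([0.6291, 0.004 , 0.112 ])]
[array([0.6259, 0.0044, 0.13  ])]
[ 0.237   0.1441  1.7966 -0.0001  1.2009  1.2707]
```

View pics/c5.png

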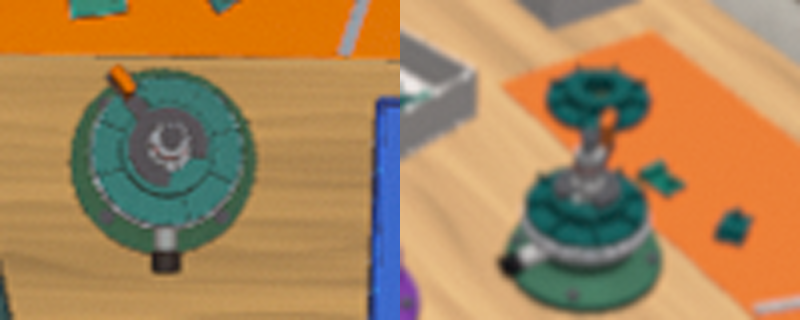

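Fin now at top crop (122,80), side crop (608,125). The table turned about 19°, which matches the give point, so the nut has turned about 0.345 turn.

```bash
python3 -c "
from h import *
c=viewer.read_camera('side');t=viewer.read_camera('top')
print(tri([ray(t,(335.3,154.5)),ray(c,(352,186.2))]))
print(proj(c,np.array([.6262,.0032,.112])),proj(t,np.array([.6262,.0032,.13])))
s=monitor.read_state();print(yaw(s),shift((.6262,.0032,.17)),s['tool_pos'])
"
```

```text
(array([0.6263, 0.0036, 0.1179]), np.float64(0.00011249960478395162))
[351.9793 187.5341] [335.5166 153.8822]
-59.201673886738334 [-0.0419  0.164   0.0347] [0.5782 0.1656 0.2047]
```

Emit:
step_arm(
  series=[-0.011,0.041,0,-0.04,-0.021,0.082,0,-0.085,-0.032,0.123,0,-0.085,-0.042,0.164,0.005,-0.085,-0.042,0.164,0.03,-0.085,-0.042,0.164,0.05,-0.085,-0.042,0.164,0.06,-0.085,-0.042,0.164,0.06,-0.085],
  gripper=0.38,
  newtons=25,
)

```text
time: 16.85
tool_pos: [0.6253, 0.0047, 0.1434]
tcp_rot: [-2.989, -0.965, 0.003]
wrist_force: [0.5, -0.1, 0.1]
width: 0.385
grip_force: 0.0
```

```bash
python3 -c "
from h import *
c=viewer.read_camera('side')
s=monitor.read_state();print(yaw(s),shift((.6262,.0032,.10),s),s['tool_pos'],s['wrist_force'])
save(c,'s6',(320,150,390,220),8)
"
```

```text
-54.20893004048054 [-0.0007  0.0013  0.0445] [0.6261 0.0047 0.1445] [-0.0384 -0.0164  0.963 ]
```

View pics/s6.png

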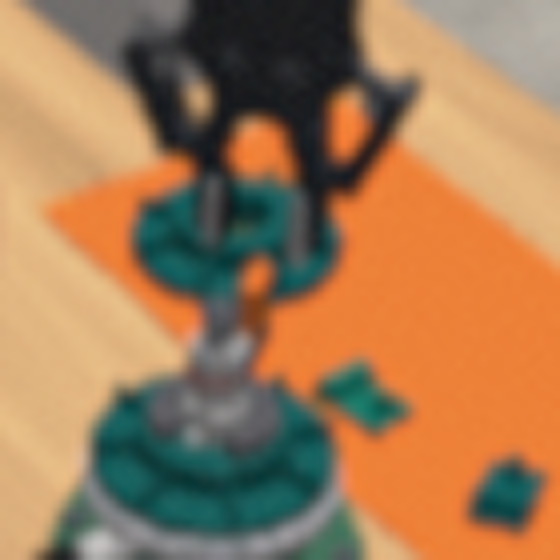

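The fingertips at crop (210,235) and (300,255) straddle the fin top at (258,270). Descend and grip.

Emit:
step_arm(
  series=[-0.0005,0.001,0.015,0,-0.0005,0.001,0.028,0,-0.0005,0.001,0.038,0,-0.0005,0.001,0.044,0,-0.0005,0.001,0.044,0],
)

```text
time: 17.52
tool_pos: [0.6259, 0.003, 0.0998]
tcp_rot: [-2.99, -0.964, 0.002]
wrist_force: [0.1, 0.4, -0.6]
width: 0.377
grip_force: 0.0
```

Emit:
step_arm(
  series=[0,0,0,0,0,0,0,0,0,0,0,0,0,0,0,0,0,0,0,0],
  gripper=0.03,
)

```text
time: 18.15
tool_pos: [0.6269, 0.003, 0.1012]
tcp_rot: [2.99, 0.964, 0.002]
wrist_force: [0.8, 0.5, 2.0]
width: 0.112
grip_force: 29.5
```

```bash
python3 rd.py
```

```text
[ 0.0694  0.0055 -0.0066  0.4522  0.919   2.19    9.496 ] q6 0.9121 yaw -54.26 t 18.25 [0.6269 0.003  0.1012] 29.550555646419525 -0.005515252996701747
orange 427 [362.1194 193.4941]
```

Emit:
step_arm(
  series=[0,0,0,0,0,0,0,0,0.002,0,0,0,0.004,0,0,0],
  newtons=60,
)

```text
time: 18.8
tool_pos: [0.6278, 0.0038, 0.1009]
tcp_rot: [2.988, 0.965, -0.008]
wrist_force: [-6.4, -4.6, 9.5]
width: 0.108
grip_force: 63.5
```

```bash
python3 rd.py
```

```text
[-0.8715  1.1504 -0.0278 -5.0289 -3.979   9.101   9.1776] q6 0.9160 yaw -54.22 t 18.90 [0.6279 0.0039 0.1009] 63.45518946647644 0.0056865118676796556
orange 429 [362.0443 193.4406]
```

Emit:
step_arm(
  series=[0.002,0,0,0,0.004,0,0,0,0.006,0,0,0],
)

```text
time: 19.32
tool_pos: [0.6316, 0.0067, 0.1006]
tcp_rot: [2.988, 0.965, -0.012]
wrist_force: [-8.6, -6.7, 10.5]
width: 0.107
grip_force: 63.7
```

```bash
python3 rd.py
```

```text
[-1.2853  1.7022 -0.0015 -7.7875 -5.9164 10.4778  8.9133] q6 0.9218 yaw -54.21 t 19.43 [0.6316 0.0067 0.1006] 63.79038691520691 -0.0032636328251101077
orange 425 [362.1271 193.4729]
```

Drag of 10 N with a 10 N down-press; I'll relieve the press by raising slightly before pulling on.

Emit:
step_arm(
  series=[0,0,-0.0007,0,0,0,-0.0014,0,0,0,-0.0014,0],
)

```text
time: 19.85
tool_pos: [0.6339, 0.0088, 0.1012]
tcp_rot: [-2.99, -0.964, 0.002]
wrist_force: [-0.3, -0.4, 0.3]
width: 0.105
grip_force: 62.2
```

```bash
python3 rd.py; python3 -c "
from h import *
t=viewer.read_camera('top');c=viewer.read_camera('side');save(c,'s7',(320,150,390,220),8)"
```

```text
[-0.1181  0.0844  0.027  -0.3035 -0.6156 -0.0263  8.9981] q6 0.9217 yaw -54.26 t 19.95 [0.6341 0.009  0.1013] 62.11153864860535 -0.006887044000905007
orange 425 [362.1529 193.4376]
```

View pics/s7.png

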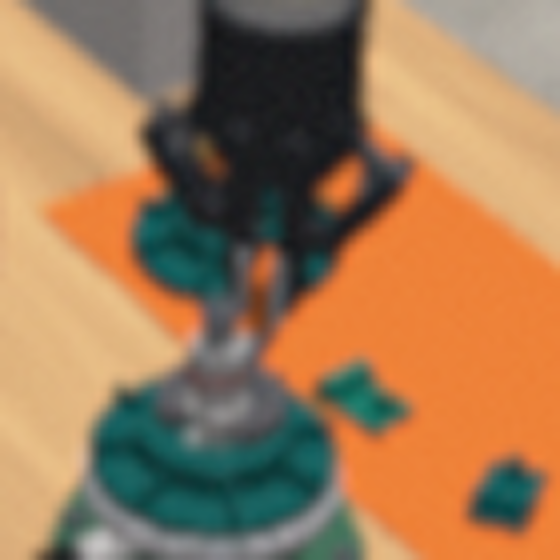

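The washer has shifted about 9 mm and the forces have vanished. Pull on.

Emit:
step_arm(
  series=[0.003,0,0.0001,0,0.006,0,0.0001,0,0.01,0,0.0001,0,0.013,0,0.0001,0],
)

```text
time: 20.6
tool_pos: [0.6453, 0.0166, 0.1019]
tcp_rot: [-2.99, -0.964, 0.0]
wrist_force: [0.4, -1.3, -2.0]
width: 0.102
grip_force: 61.8
```

Emit:
step_arm(
  series=[0.004,0,0,0,0.008,0,0,0,0.012,0,0,0,0.016,0,0,0],
)

```text
time: 21.1
tool_pos: [0.6584, 0.0259, 0.1021]
tcp_rot: [2.99, 0.964, 0.0]
wrist_force: [0.0, -0.0, -2.5]
width: 0.105
grip_force: 61.8
```

Emit:
step_arm(
  series=[0.004,0,0,0,0.008,0,0,0,0.012,0,0,0,0.016,0,0,0,0.02,0,0,0],
)

```text
time: 21.72
tool_pos: [0.6745, 0.0376, 0.102]
tcp_rot: [2.99, 0.964, -0.0]
wrist_force: [0.3, 0.6, -1.2]
width: 0.107
grip_force: 61.8
```

```bash
python3 rd.py
```

```text
[ 0.0239 -0.0524  0.0094  0.1813  0.4115 -1.6822  9.1986] q6 0.9657 yaw -54.24 t 21.82 [0.6747 0.0378 0.102 ] 61.80925726890564 0.019222539849579334
orange 375 [362.8933 193.824 ]
```

Clear of the stud (59 mm travel, Fz −1.7 N, washer hanging). Lift, then carry to the tray.

Emit:
step_arm(
  series=[0.006,0,-0.004,0,0.012,0,-0.015,0,0.015,0,-0.04,0,0.015,0,-0.07,0,0.015,0,-0.1,0,0.015,0,-0.12,0,0.015,0,-0.12,0],
)

```text
time: 22.75
tool_pos: [0.6881, 0.0464, 0.225]
tcp_rot: [2.989, 0.964, 0.008]
wrist_force: [0.0, 0.2, -1.3]
width: 0.105
grip_force: 61.9
```

```bash
python3 -c "
from h import *
s=monitor.read_state();print(shift((.5725,-.274,.222),s),yaw(s),s['tool_pos'],s['wrist_force'])"
```

```text
[-0.281   0.1925  0.0024] -54.25607021388099 [0.6881 0.0464 0.225 ] [ 0.0161  0.1671 -1.3473]
```

Emit:
step_arm(
  series=[-0.03,0.02,0,0.05,-0.065,0.045,0,0.15,-0.105,0.072,0,0.25,-0.145,0.1,0,0.35,-0.185,0.127,0,0.45,-0.225,0.154,0,0.55,-0.26,0.178,0,0.62,-0.281,0.192,0,0.63],
)

```text
time: 23.75
tool_pos: [0.5687, -0.2754, 0.22]
tcp_rot: [-3.141, 0.014, 0.004]
wrist_force: [0.5, 0.7, -1.4]
width: 0.102
grip_force: 61.9
```

Emit:
step_arm(
  series=[0,0,0.03,0,0,0,0.07,0,0,0,0.11,0,0,0,0.13,0,0,0,0.135,0],
)

```text
time: 24.38
tool_pos: [0.5691, -0.273, 0.0846]
tcp_rot: [-3.14, 0.01, 0.006]
wrist_force: [0.1, -0.0, -1.6]
width: 0.108
grip_force: 61.8
```

```bash
python3 rd.py; python3 -c "
from h import *
c=viewer.read_camera('side');save(c,'s8',(310,190,440,310),5)
s=monitor.read_state();print(shift((.5725,-.274,.022),s))"
```

```text
[-0.0008 -0.0785 -0.0002  0.6977  0.0562 -1.4176  9.1014] q6 1.0903 yaw -90.35 t 24.48 [ 0.5708 -0.2738  0.087 ] 61.789963245391846 0.00019592979697335977
orange 443 [361.7494 193.4898]
[ 0.0004 -0.0005  0.0668]
```

View pics/s8.png

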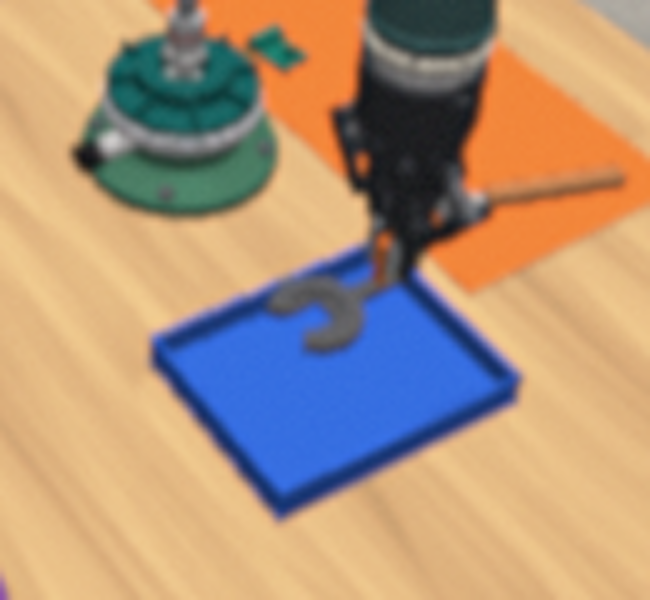

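The C-washer hangs level over the tray (crop (320,310)), the moulding is seated and the nut is on the stud. Lower it.

Emit:
step_arm(
  series=[0,0,0.025,0,0,0,0.045,0,0,0,0.058,0,0,0,0.063,0,0,0,0.065,0,0,0,0.065,0],
)

```text
time: 25.32
tool_pos: [0.571, -0.274, 0.0224]
tcp_rot: [3.141, -0.01, 0.001]
wrist_force: [-0.0, 0.7, -0.7]
width: 0.107
grip_force: 61.9
```

Emit:
step_arm(
  series=[0,0,0.0005,0,0,0,0.0015,0,0,0,0.0015,0],
)

```text
time: 25.7
tool_pos: [0.5706, -0.2738, 0.0206]
tcp_rot: [3.142, -0.01, 0.0]
wrist_force: [0.8, 1.0, -1.3]
width: 0.108
grip_force: 61.9
```

```bash
python3 rd.py
```

```text
[ 0.0142 -0.0735 -0.0242  0.1898  0.2503 -1.2308  8.9892] q6 1.0903 yaw -90.36 t 25.80 [ 0.5705 -0.2738  0.0205] 61.92217826843262 -1.330390006160087e-05
orange 441 [361.746  193.4875]
```

Emit:
step_arm(
  series=[0,0,0.0008,0,0,0,0.0016,0,0,0,0.0016,0],
)

```text
time: 26.22
tool_pos: [0.5704, -0.2737, 0.0187]
tcp_rot: [-3.141, 0.01, 0.0]
wrist_force: [-0.3, 0.0, -1.7]
width: 0.103
grip_force: 61.9
```

```bash
python3 rd.py
```

```text
[ 0.0163 -0.0384  0.018  -0.2234 -0.2171 -1.2584  9.0043] q6 1.0903 yaw -90.36 t 26.32 [ 0.5705 -0.2737  0.0188] 61.92169904708862 3.0875809216013295e-05
orange 443 [361.7562 193.4921]
```

Emit:
step_arm(
  series=[0,0,0.0006,0,0,0,0.0012,0,0,0,0.0012,0],
)

```text
time: 26.75
tool_pos: [0.5707, -0.2738, 0.0184]
tcp_rot: [3.142, -0.01, 0.0]
wrist_force: [-3.5, 1.4, 5.4]
width: 0.107
grip_force: 62.8
```

```bash
python3 rd.py
```

```text
[ 0.2215  0.3909  0.0306 -2.7604  1.3586  5.2311  9.0246] q6 1.0903 yaw -90.36 t 26.85 [ 0.5706 -0.2738  0.0184] 62.88811683654785 -0.003829076886177063
orange 443 [361.7517 193.4944]
```

Contact with the floor. Ease off a little, release, retreat.

Emit:
step_arm(
  series=[0,0,-0.0007,0,0,0,-0.0007,0],
  newtons=20,
)

```text
time: 27.15
tool_pos: [0.5707, -0.2738, 0.0184]
tcp_rot: [3.141, -0.01, 0.0]
wrist_force: [-1.4, 0.9, 1.6]
width: 0.107
grip_force: 62.3
```

Emit:
step_arm(
  series=[0,0,0,0,0,0,0,0,0,0,0,0,0,0,-0.01,0,0,0,-0.04,0,0,0,-0.09,0,0,0,-0.15,0,0,0,-0.2,0],
  gripper=0.35,
)

```text
time: 28.15
tool_pos: [0.571, -0.274, 0.222]
tcp_rot: [3.14, -0.01, 0.004]
wrist_force: [0.7, -0.6, -0.5]
width: 0.349
grip_force: 0.0
```

Emit:
step_arm(
  series=[-0.05,0,0,0,-0.1,0.03,0,0,-0.14,0.08,0,0,-0.14,0.13,0,0,-0.14,0.18,0,0,-0.14,0.2,0,0,-0.14,0.2,0,0],
)

```text
time: 29.02
tool_pos: [0.4291, -0.4737, 0.2185]
tcp_rot: [-3.141, 0.012, -0.0]
wrist_force: [0.0, 0.5, 0.1]
width: 0.35
grip_force: 0.0
```

```bash
python3 -c "
from h import *
s=monitor.read_state();print(s['tool_pos'],s['time'],s['wrist_force'])
c=viewer.read_camera('side');t=viewer.read_camera('top')
a=t['image'][130:230,305:465,::-1];b=c['image'][150:310,310:430,::-1]
cv2.imwrite('pics/c9.png',np.hstack([cv2.resize(a,(400,250),interpolation=cv2.INTER_CUBIC),np.zeros((250,10,3),np.uint8)])) 
A=cv2.resize(a,(440,275),interpolation=cv2.INTER_CUBIC);B=cv2.resize(b,(360,480),interpolation=cv2.INTER_CUBIC)
o=np.zeros((480,800,3),np.uint8);o[:275,:440]=A;o[:,440:]=B;cv2.imwrite('pics/c9.png',o)
for l in('washer_center','washer_fin'):
  u=[[q['point'] for q in viewer.spot_point(p,l)][:3] for p in(t,c)];print(l,u)
"
```

```text
[ 0.4291 -0.4737  0.2185] 29.025 [0.0163 0.4915 0.0597]
washer_center [[[420.8, 197.6]], [[374.1, 266.3]]]
washer_fin [[[420.1, 179.0]], [[384.3, 253.4]]]
```

View pics/c9.png

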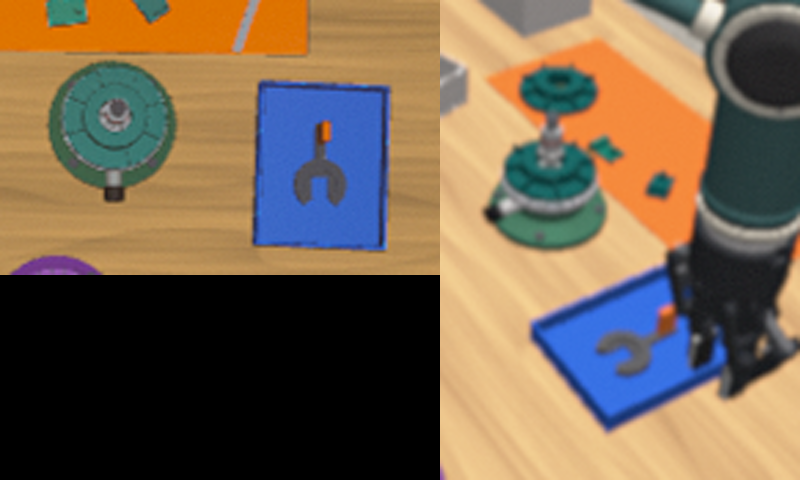

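The washer lies flat in the tray (top crop (320,180), fin at (324,130)). The moulding is seated, the nut is on the stud and the arm is clear, so I'm handing in.

```bash
python3 -c "
from h import *
print(job.finish_job())"
```

```text
the job is handed in; nothing more can be done
None
```

The job is handed in at about 29 s: I slackened the nut roughly 0.345 turn clockwise (estimated from gripper and table angles) with no sign of the lock slipping, and the washer lies flat in the blue tray, the moulding seated and the nut on the stud; the verdict was not shown.

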